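# Pull the filter plate from a duct filter box and show it over the tray

## Robot

A 7-joint arm with a two-finger parallel gripper is mounted at the origin on the work surface. World frame = base frame: x ahead of the robot, y to its left, z up, the work surface at z = 0. Lengths are in m, angles in rad, forces in N, time in s.
With the tool pointing down it reaches from about 0.425 to 0.95 m from the base axis. Payload 4.7 kg.
Tool frame: the origin (TCP) lies at the centre of the arm's flange, where the gripper is bolted on; the fingertips stand 173 mm ahead of it and the grasp point (between the pads) lies 155 mm ahead of it; z points along the fingers, y is the direction in which the jaws open and shut (so a half turn about z gives the same grasp; the last joint's range is limited). The gripper opens to 85 mm and grips with 20 to 120 N. Pads are 22 mm wide; open, the fingers measure 114 mm over their backs; the gripper's body (76 mm by 85 mm) begins 54 mm behind the grasp point. The pads swing forward as they close: fully open they stand 13 mm farther back than shut.
Start: joints at [-1.158, 0.469, -0.049, 1.532, 0.024, 1.141, -0.082], TCP at [0.289, 0.61, 0.405] pointing down, gripper open.
Joint ranges: [-2.59, 2.59], [-0.33, 1.99], [-1.39, 1.29], [0.1, 2.45], [-1.04, 4.18], [0.21, 1.99], [-2.66, 2.66]. Speed limits (rad/s): [2.57, 2.57, 3.14, 3.14, 3.14, 3.14, 3.14].

## Interface

Orientations are given as a rotation vector (axis times angle).
In Python, from rig import telemetry, viewer, finish_job gives the robot as it stands.
- The arm moves only by the tool carry_out, never from a script. Its argument "motion" is a list of rows, each an object with "claw": the closure, from -1 (fully open) to 1 (shut); "delta_pos": the shift along the tool's x, y, z in units of 60 mm (1.0 is 60 mm), a list of three; "roll": the turn about the tool's z in rad. A call has 1 to 20 rows; each row shifts and turns the commanded pose from where the row before left it, along the tool's axes as they then stand; what a row does not reach is not made up. A row lasts 1/8 s, in which the tool goes at most 62.5 mm and 10.7 degrees, less where a joint would pass 70% of its speed; a pose out of reach is approached as far as the arm can. A call is refused whole if a number of a shift passes 1 or a number of a turn 0.188, either way. A call with a gripper value outside its range is refused whole. The fingers move at their own pace and stop on an object; "squeeze" is the grip in N (left out, the last holds). Time passes only in rows, so rows that do not move let the fingers close. It gives the time, the measured TCP pose, the force and the opening at its end, in the units of the state.
- telemetry.get_obs(): the state, without advancing time (a new reading comes with each control period).
- viewer.snapshot(name): name is "scene" or "side" or "wrist"; returns the picture (400x640x3 uint8, red, green, blue); there is no depth.
- viewer.calibration(name): a dict with "camera_matrix" (3x3 intrinsics, pixels), "rvec" (rotation vector, rad) and "tvec" (3), from world to camera coordinates, as OpenCV has them; the wrist camera has in their place "T_tool_cam" (4x4, takes a point from camera to tool coordinates, whose origin is the TCP and whose axes are the flange's). Camera axes: x right, y down, z forward; pixel columns grow to the right and rows downward; lengths in m; the calibration is good to about 2 mm. The wrist camera is an equidistant fisheye: a pixel r from the principal point sees the ray r / f radians off the axis. A picture is of the moment at which its call begins: read the wrist's pose just before it. calibration takes no time and is no camera call.
- finish_job(): hands the job in, once; it reports no verdict.
The state is a dict: "clock": time; "joints": joint angles; "dq": joint speeds; "tau": joint torques, N m; "ee_pos": TCP position; "eef_rot": TCP orientation; "wrist_force": force on the tool from outside, world axes, zero at the start; "wrist_torque": the same for the moment, N m; "opening": opening from 0.0 (shut) to 1.0 (fully open).
Only numpy, scipy, OpenCV 4.12 (cv2) and the standard library are available. Lean on these libraries where they do the work, as an engineer would, in place of code of your own. Each camera call takes 0.05 s, during which the arm holds its last target. There are 200 camera calls.

## Task

Turn the clamp knob on the galvanised filter box clockwise to its stop, so that it frees the flap, then swing the flap up by its red handle until it stands open. Draw out the filter plate (blue tab) and finish while still holding it still and upright over the middle of the blue tray, lined up lengthwise with the tray and a good hand's width (about 10 cm) clear above it. Leave the blank plate (yellow tab) in the box, and do not disturb the other things on the bench.

Things in the scene. Friction and masses are not known exactly. Their poses are not given: they have to be found in the camera images.
- filter_box: galvanised filter box, fixed, 230 (x) x 135 (y) x 130 mm high, open top shut by the flap; walls 5, floor 4 mm. Origin: centre of its underside. Flap hinged on the +x rim; clamp knob on a bracket outside the -x end, 140 mm from the centre. Inside, two pairs of 70 mm high guide rails hold one insert each, upright, at x = -34 and +34 mm; which is where varies
- clamp (a joint): clamp knob angle (rad): 0 = its tongue points to the box's +x, over the flap's free edge, holding it shut; grows as it is turned clockwise seen from above; stop at 1.5 (tongue aside, flap free). The tongue overlaps the flap until about 1.15. Stays where left; resists with 0.05 N m
- clamp_grip (a point): the clamp knob's grip point, on its upright axis, 10 mm below its top (top 180 mm above the bench). The black knob is an upright bar 42 mm long (this point's x, also the way the tongue points; turns with the knob), 14 mm wide, 34 mm tall. The tongue's top is 28 mm below this point
- flap (a joint): flap angle (rad): 0 = shut, grows as it swings up, 1.57 = upright, stop at 1.9. Stiff hinge: stays at any angle where it is left; lifting it takes about 5 N at the handle
- flap_handle (a point): middle of the red bar handle on the flap: round bar, 12 mm thick, 90 mm long, parallel to the hinge (this point's y), its axis 45 mm above the flap's face on a post at each end, 155 mm from the hinge line along the flap (49 mm above it when shut). Axes turn with the flap: x towards the hinge, z out of its upper face
- flap_hinge (a point): middle of the flap's hinge line, at the box's +x rim, 130.5 mm above the bench; the hinge line is along this point's y (the box's y). Opening lifts the handle and carries it over towards the box's +x. The flap is 230 x 135 mm, 4 mm thick
- filter: filter plate: steel frame, dark meshed middle, 12 (x) x 120 (y) x 88 mm high, with a blue tab 12 x 40 x 28 mm high on the middle of its top edge; 0.15 to 0.31 kg. Origin: centre of its lower edge, z up. Seated, it stands on the box floor, axes along the box's, tab top 10 mm below the rim; about 2 mm of play each way; draws straight up freely
- filter_tab (a point): grip point in the blue tab of the filter plate, 12 mm below the tab's top, 104 mm above the plate's lower edge; axes as the plate's
- blank: blank plate: plain grey, of the same size and shape as the filter plate but with a yellow tab; stands in the other pair of guides. Origin: centre of its lower edge
- tray: blue open tray fixed to the bench, 200 mm long (its x) x 120 mm wide (its y), 30 mm high. Origin: centre of its underside, on the bench
- spray_can: bystander: white spray can with a blue band, standing, 52 mm across, 170 mm tall; origin under its base
- water_bottle: bystander: clear bottle with a red cap, standing, 66 mm across, 210 mm tall; origin under its base
- film_roll: bystander: roll of blue protective film standing on end, 90 mm across, 280 mm tall; origin under its base
- hammer: bystander: hammer lying on the bench, its length along its x axis
- brush: bystander: brush lying on the bench, its length along its x axis
- rivet_cup: bystander: dark steel cup, 70 mm across, 70 mm tall; origin under its base
- tape_ring: bystander: orange roll of tape lying flat, 90 mm across, 30 mm high; origin under its centre
Not all that is in view belongs to the job. Several things have the shape of the tray; the one meant has the colours described above.

How it is judged:
On the way, in this order (a step that is already met when the one before it is completed fails the run):
1. the clamp knob is turned clockwise until it frees the flap (value of joint clamp above 1.25 rad and value of joint flap below 0.1 rad), for 0.2 s.
2. the flap stands open (value of joint flap above 1.3 rad), for 0.2 s.
3. the gripper draws the filter plate up out of the box (contact force between the fingers and filter above 1 N and z of filter in the frame of filter_box above 0.06 m), for 0.1 s.
At the end, for the whole second after the job is handed in: The gripper alone holds the filter plate (over 1 N), at rest, upright within 11 deg, lower edge 80 to 210 mm above the bench, centre within 40 mm of the tray's seen from above, width within 14 deg of the tray's length; blank plate still seated in the box, clamp knob still free (over 1.25 rad) (horizontal distance between filter and tray below 0.04 m and height (world z) of filter between 0.08 and 0.21 m and angle between filter's own z axis and vertical below 0.2 rad and angle between the y axis of filter and the x axis of tray, either way round below 0.25 rad and linear speed of filter below 0.03 m/s and angular speed of filter below 0.2 rad/s and contact force between the fingers and filter above 1 N and contact force between filter and tray below 0.1 N and contact force between filter and filter_box below 0.1 N and contact force between filter and blank below 0.1 N and value of joint clamp above 1.25 rad and z of blank in the frame of filter_box below 0.02 m); the arm keeps its last pose, push and grip.
It fails at once if the blank plate is lifted or moved from its place (distance of blank from where it was at the start of the episode above 0.02 m).
It fails at once if another thing on the bench is disturbed (shifted by more than 40 mm) (distance of any of spray_can, water_bottle, film_roll, hammer, brush, rivet_cup, tape_ring from where it was at the start of the episode above 0.04 m).
It also fails if it takes over 72 s, if anything falls off the work surface, if the arm or the gripper's body presses on something with over 40 N, if the wrist force passes 120 N, or if a joint passes its speed limit or range.

## Working session

There is one attempt and no reset: what is moved stays moved. The work goes in short steps, Python scripts to look and compute and a tool call to move; the robot and the scene stay as the last step left them, time stands still between calls to the robot, and variables do not carry over. Pictures are saved under pics/ and viewed, about 8 in all and at most 12, crops included, and the job is handed in when it is done.

Besides the shell and the picture viewer there is one more tool, called in YAML: its name, and indented under it one key for each argument. carry_out: Moves the arm, as the interface text tells. Its arguments: {"type":"object","properties":{"motion":{"type":"array"},"squeeze":{"type":"number"}},"required":["motion"]}

```bash
ls; mkdir -p pics; python3 - <<'E'
from rig import telemetry, viewer
import cv2, numpy as np
o=telemetry.get_obs()
print(o)
for n in ("scene","side"):
    im=viewer.snapshot(n); cv2.imwrite(f"pics/{n}0.png",im[:,:,::-1])
    print(n,viewer.calibration(n))
print(viewer.calibration("wrist"))
E
```

```text
pics
{'clock': 0.0, 'joints': array([-1.15791512,  0.46943414, -0.04859418,  1.53370833,  0.02405968,
        1.1409823 , -0.0823041 ]), 'dq': array([ 0.00017836, -0.00119956,  0.00107051, -0.00043104,  0.00121127,
        0.00112914,  0.00039094]), 'tau': array([ 5.56820612e-05, -5.10295415e+01, -4.64734447e-02, -2.37716264e+01,
        1.07210784e-02,  7.28819359e-03, -1.59619083e-05]), 'ee_pos': array([0.28846456, 0.60997963, 0.40365989]), 'eef_rot': array([-6.88216709e-01, -3.06487988e+00,  2.99761868e-03]), 'wrist_force': array([-0.01589194,  0.0233572 ,  0.4156242 ]), 'wrist_torque': array([-0.02354499, -0.03359445,  0.02135676]), 'opening': 1.0002081041588071}
scene {'camera_matrix': array([[420.38877445,   0.        , 321.25983203],
       [  0.        , 420.38877445, 202.17244676],
       [  0.        ,   0.        ,   1.        ]]), 'rvec': array([ 0.78848739,  2.62872645, -1.07006831]), 'tvec': array([ 0.46676361, -0.12039511,  1.86046385])}
side {'camera_matrix': array([[428.26399972,   0.        , 319.13722388],
       [  0.        , 428.26399972, 196.39377169],
       [  0.        ,   0.        ,   1.        ]]), 'rvec': array([ 0.30840484, -2.80472809,  1.20585611]), 'tvec': array([0.49240273, 0.18833289, 1.61721651])}
{'camera_matrix': array([[309.70691629,   0.        , 326.21380505],
       [  0.        , 309.70691629, 204.6405468 ],
       [  0.        ,   0.        ,   1.        ]]), 'T_tool_cam': array([[ 8.88557574e-04, -9.64376663e-01, -2.64531400e-01,
         6.64452348e-02],
       [ 9.99999604e-01,  8.72387473e-04,  1.78606779e-04,
        -1.09775929e-03],
       [ 5.85296704e-05, -2.64531454e-01,  9.64377056e-01,
         3.03686929e-02],
       [ 0.00000000e+00,  0.00000000e+00,  0.00000000e+00,
         1.00000000e+00]])}
```

View pics/scene0.png

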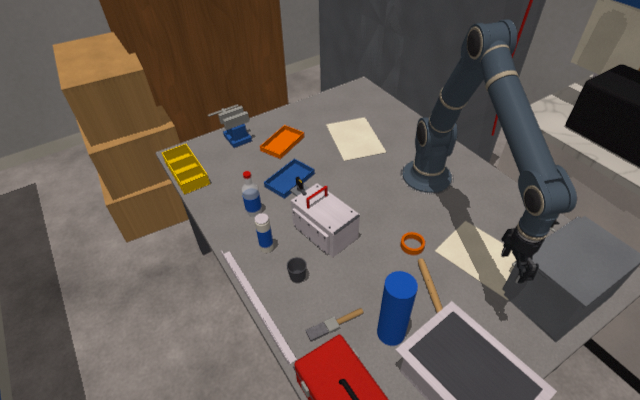

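View pics/side0.png

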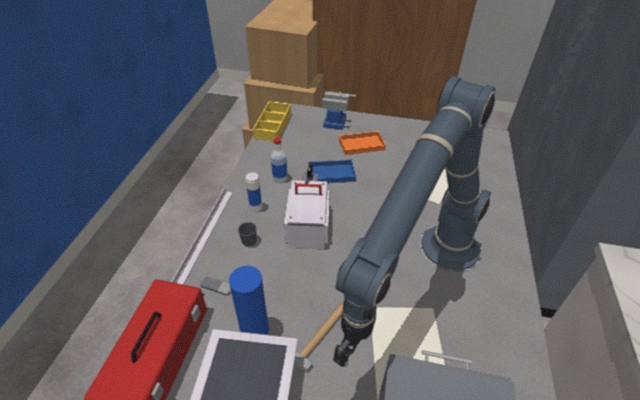

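The scene view shows the box at about (325,218), the red handle at (317,196), the black knob at (300,185) and the blue tray at (290,177). In the side view the handle is at (308,188), the knob at (309,172) and the tray at (332,171). Next I triangulate these points.

```bash
cat > h.py <<'E'
import cv2, numpy as np
from rig import telemetry, viewer
from scipy.spatial.transform import Rotation as R
def ray(n,uv,obs=None):
    c=viewer.calibration(n);K=c["camera_matrix"];uv=np.atleast_2d(uv).astype(float)
    if n=="wrist":
        d=(uv-K[:2,2])/K[0,0];r=np.linalg.norm(d,axis=1,keepdims=True)
        v=np.hstack([d/np.maximum(r,1e-9)*np.sin(r),np.cos(r)])
        T=np.eye(4);T[:3,:3]=R.from_rotvec(obs["eef_rot"]).as_matrix();T[:3,3]=obs["ee_pos"]
        T=T@c["T_tool_cam"];return T[:3,3],v@T[:3,:3].T
    v=np.c_[(uv-K[:2,2])/K[0,0],np.ones(len(uv))];M=cv2.Rodrigues(c["rvec"])[0]
    return -M.T@c["tvec"],v@M
def plane(n,uv,z,obs=None):
    o,d=ray(n,uv,obs);return o+d*((z-o[2])/d[:,2:])
def proj(n,p,obs=None):
    c=viewer.calibration(n);K=c["camera_matrix"];p=np.atleast_2d(p).astype(float)
    if n=="wrist":
        T=np.eye(4);T[:3,:3]=R.from_rotvec(obs["eef_rot"]).as_matrix();T[:3,3]=obs["ee_pos"]
        T=np.linalg.inv(T@c["T_tool_cam"]);q=p@T[:3,:3].T+T[:3,3];s=np.linalg.norm(q[:,:2],axis=1,keepdims=True)
        return K[:2,2]+K[0,0]*np.arctan2(s,q[:,2:])*q[:,:2]/s
    return cv2.projectPoints(p,c["rvec"],c["tvec"],K,None)[0][:,0]
def tri(a,b):
    A=[];B=[]
    for o,d in (a,b):
        d=d[0]/np.linalg.norm(d[0]);P=np.eye(3)-np.outer(d,d);A.append(P);B.append(P@o)
    s=np.linalg.lstsq(np.vstack(A),np.hstack(B),rcond=None);return s[0],np.sqrt(s[1])
def blob(im,roi,f,off=0):
    x0,y0,x1,y1=roi;hsv=cv2.cvtColor(im[y0:y1,x0:x1],cv2.COLOR_RGB2HSV).astype(int)
    m=f(*np.moveaxis(hsv,2,0)).astype(np.uint8)
    n,l,s,c=cv2.connectedComponentsWithStats(m)
    k=1+np.argmax(s[1:,4]);ys,xs=np.nonzero(l==k);return np.c_[xs+x0,ys+y0],s[k,4]
red=lambda h,s,v:((h<8)|(h>172))&(s>120)&(v>60)
blue=lambda h,s,v:(h>100)&(h<125)&(s>120)
dark=lambda h,s,v:(v<50)
white=lambda h,s,v:(s<50)&(v>140)
E
python3 - <<'E'
from h import *
S={n:cv2.imread(f"pics/{n}0.png")[:,:,::-1].copy() for n in("scene","side")}
roi={"scene":dict(red=(300,180,335,212),dark=(290,172,310,198),blue=(260,155,320,200),box=(285,178,365,258)),
 "side":dict(red=(292,178,326,200),dark=(300,160,318,186),blue=(300,155,362,188),box=(280,175,335,252))}
c={}
for n in S:
    for k,f in (("red",red),("dark",dark),("blue",blue)):
        p,a=blob(S[n],roi[n][k],f);c[n,k]=p.mean(0);r=cv2.minAreaRect(p.astype(np.float32))
        print(n,k,a,p.mean(0).round(1),p.min(0),p.max(0))
        if k=="blue":
            w=plane(n,p,0.015)[:,:2].astype(np.float32);print(' tray rect z=.015',cv2.minAreaRect(w))
    x0,y0,x1,y1=roi[n]["box"];cv2.imwrite(f"pics/c_{n}.png",cv2.resize(S[n][y0:y1,x0:x1,::-1],None,fx=6,fy=6,interpolation=cv2.INTER_CUBIC))
for k in("red","dark"): print(k,tri(ray("scene",c["scene",k]),ray("side",c["side",k])))
a=cv2.imread("pics/c_scene.png");b=cv2.imread("pics/c_side.png");H=max(len(a),len(b))
cv2.imwrite("pics/c.png",np.hstack([cv2.copyMakeBorder(q,0,H-len(q),0,0,0) for q in(a,b)]));print(a.shape,b.shape)
E
```

```text
scene red 92 [316.3 194.4] [307 186] [326 207]
scene dark 56 [298.9 183.8] [296 177] [302 189]
scene blue 954 [288.3 177.4] [264 159] [313 197]
 tray rect z=.015 ((0.5187541246414185, -0.31516891717910767), (0.21686704456806183, 0.13539180159568787), 17.8737735748291)
side red 67 [307.7 186. ] [295 183] [320 194]
side dark 31 [309.5 172.7] [308 166] [311 178]
side blue 786 [333.6 170.7] [309 161] [354 182]
 tray rect z=.015 ((0.5147590637207031, -0.31309717893600464), (0.19359639286994934, 0.14159026741981506), 18.38913917541504)
red (array([ 0.55622081, -0.02832576,  0.16751013]), array([0.00132515]))
dark (array([ 0.57218052, -0.1287574 ,  0.14831331]), array([0.00108054]))
(480, 480, 3) (462, 330, 3)
```

View pics/c.png

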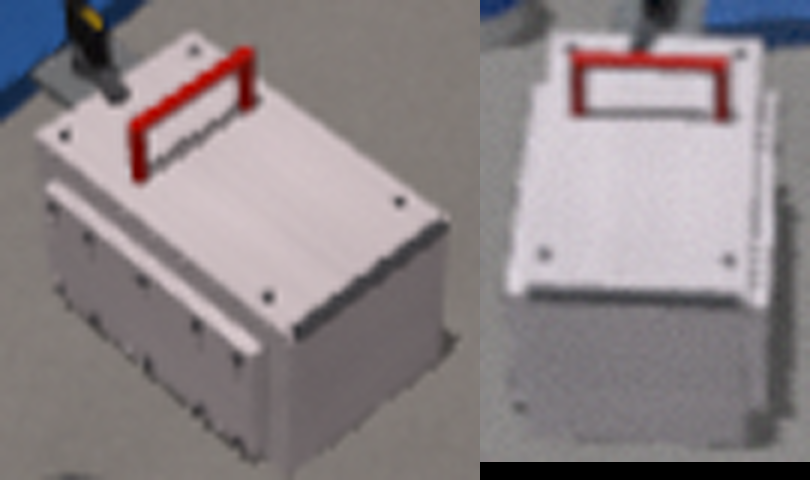

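```bash
python3 - <<'E'
from h import *
print("handle scene",plane("scene",np.array([(308.3,198.8),(326.7,186.3)])-.4,.1795).round(4).tolist())
print("handle side",plane("side",np.array([(295.8,185.3),(321.3,185.7)])-.4,.1795).round(4).tolist())
c=plane("scene",np.array([(334.2,233.5),(359.7,214.7),(291.3,200),(317.5,183.8)])-.4,.1325)[:,:2];print("flap",c.round(3).tolist())
h=c[:2].mean(0);f=c[2:].mean(0);d=(h-f);print(h,f,np.linalg.norm(d),np.degrees(np.arctan2(d[1],d[0])), (h+f)/2)
# tray corner edges: outer top rim z=.03 hull
for n in("scene","side"):
    im=cv2.imread(f"pics/{n}0.png")[:,:,::-1].copy()
    p,a=blob(im,(260,155,320,200) if n=="scene" else (300,155,362,188),blue)
    q=cv2.approxPolyDP(cv2.convexHull(p.astype(np.int32)),5,True)[:,0];print(n,q.tolist(),plane(n,q,.03)[:,:2].round(3).tolist())
o=telemetry.get_obs();print(R.from_rotvec(o["eef_rot"]).as_matrix().round(3))
E
```

```text
handle scene [[0.5993, -0.0165, 0.1795], [0.5082, -0.0336, 0.1795]]
handle side [[0.5989, -0.0122, 0.1795], [0.5063, -0.0313, 0.1795]]
flap [[0.591, 0.138], [0.464, 0.117], [0.633, -0.087], [0.504, -0.107]]
[0.52760488 0.12741682] [ 0.56837185 -0.09705488] 0.22814357991979797 100.29346242327733 [0.54798836 0.01518097]
scene [[313, 169], [284, 197], [264, 183], [294, 159]] [[0.413, -0.287], [0.605, -0.207], [0.635, -0.329], [0.448, -0.394]]
side [[354, 180], [318, 179], [309, 163], [350, 161]] [[0.407, -0.259], [0.559, -0.231], [0.622, -0.328], [0.445, -0.384]]
[[-0.904  0.427 -0.001]
 [ 0.427  0.904 -0.002]
 [-0.    -0.002 -1.   ]]
```

Estimates so far:

| Item | Position (m) | Direction |
|---|---|---|
| Box centre | (0.547, 0.0155) | yaw about 100.8° |
| Knob | about (0.573, -0.124) | |
| Tray centre | about (0.52, -0.31) | long axis about 19° |

First move: rise, turn the jaws across the knob bar and travel above it.

carry_out:
  motion:
    - {"claw": -1, "delta_pos": [0, 0, -0.35], "roll": 0.187}
    - {"claw": -1, "delta_pos": [0, 0, -0.35], "roll": 0.187}
    - {"claw": -1, "delta_pos": [0, 0, -0.35], "roll": 0.187}
    - {"claw": -1, "delta_pos": [0, 0, -0.35], "roll": 0.187}
    - {"claw": -1, "delta_pos": [0, 0, -0.35], "roll": 0.187}
    - {"claw": -1, "delta_pos": [-0.92, 0.168, 0], "roll": 0}
    - {"claw": -1, "delta_pos": [-0.92, 0.168, 0], "roll": 0}
    - {"claw": -1, "delta_pos": [-0.92, 0.168, 0], "roll": 0}
    - {"claw": -1, "delta_pos": [-0.92, 0.168, 0], "roll": 0}
    - {"claw": -1, "delta_pos": [-0.92, 0.168, 0], "roll": 0}
    - {"claw": -1, "delta_pos": [-0.92, 0.168, 0], "roll": 0}
    - {"claw": -1, "delta_pos": [-0.92, 0.168, 0], "roll": 0}
    - {"claw": -1, "delta_pos": [-0.92, 0.168, 0], "roll": 0}
    - {"claw": -1, "delta_pos": [-0.92, 0.168, 0], "roll": 0}
    - {"claw": -1, "delta_pos": [-0.92, 0.168, 0], "roll": 0}
    - {"claw": -1, "delta_pos": [-0.92, 0.168, 0], "roll": 0}
    - {"claw": -1, "delta_pos": [-0.92, 0.168, 0], "roll": 0}
    - {"claw": -1, "delta_pos": [-0.92, 0.168, 0], "roll": 0}
    - {"claw": -1, "delta_pos": [-0.92, 0.168, 0], "roll": 0}

```text
clock: 2.48
ee_pos: [0.5764, -0.1223, 0.5094]
eef_rot: [-1.995, -2.426, -0.0]
wrist_force: [1.3, -0.5, -0.1]
opening: 1.001
```

carry_out:
  motion:
    - {"claw": -1, "delta_pos": [0, 0, 0.5], "roll": 0}
    - {"claw": -1, "delta_pos": [0, 0, 0], "roll": 0}
    - {"claw": -1, "delta_pos": [0, 0, 0], "roll": 0}

```text
clock: 2.85
ee_pos: [0.5762, -0.1201, 0.4802]
eef_rot: [1.994, 2.428, 0.001]
wrist_force: [-0.2, -0.1, 0.7]
opening: 1.001
```

```bash
python3 - <<'E'
from h import *
o=telemetry.get_obs();im=viewer.snapshot("wrist");np.save("w1.npy",o);print(o["ee_pos"],o["eef_rot"],o["joints"].round(2))
cv2.imwrite("pics/w1.png",im[:,:,::-1])
for n,p in dict(knob=(.573,-.124,.18),h1=(.599,-.0145,.1795),h2=(.507,-.0325,.1795),tray=(.52,-.308,0)).items(): print(n,proj("wrist",p,o).round(1))
E
```

```text
[ 0.57624577 -0.12006219  0.48019975] [1.99388580e+00 2.42766827e+00 8.70560166e-04] [-0.36  0.3   0.64  1.68 -0.19  1.23  0.52]
knob [[321.9 199.3]]
h1 [[376.   84.8]]
h2 [[267.7  84.9]]
tray [[270.5 272.4]]
```

View pics/w1.png

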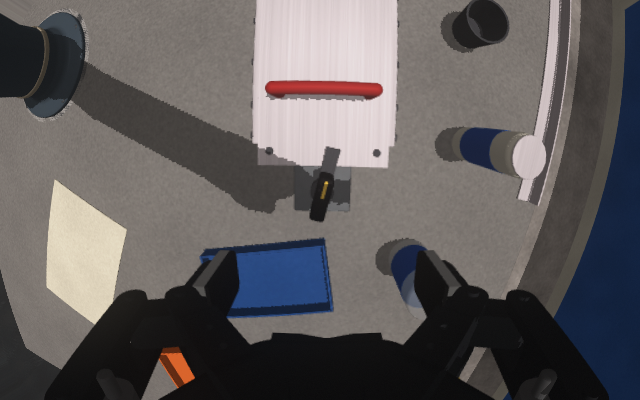

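The wrist view shows the knob at (322,197), already turned a little clockwise, the handle at (324,89) and the tray at (268,277). All are within a few pixels of prediction. Now I refine the numbers.

```bash
python3 - <<'E'
from h import *
o=np.load("w1.npy",allow_pickle=True).item();im=cv2.imread("pics/w1.png")[:,:,::-1].copy()
p,a=blob(im,(250,70,400,110),red)
w=plane("wrist",p,.1825,o)[:,:2];r=cv2.minAreaRect(w.astype(np.float32));print("handle",r)
p,a=blob(im,(300,165,345,225),dark);print(p.min(0),p.max(0))
w=plane("wrist",p,.178,o)[:,:2];print("knob",cv2.minAreaRect(w.astype(np.float32)))
m=w-w.mean(0);v=np.linalg.svd(m,full_matrices=False)[2][0];print(w.mean(0),np.degrees(np.arctan2(v[1],v[0])))
p,a=blob(im,(312,175,335,210),lambda h,s,v:(h>15)&(h<35)&(s>100)&(v>90));w=plane("wrist",p,.18,o)[:,:2];print("yellow",a,w.mean(0),cv2.minAreaRect(w.astype(np.float32)))
# tray: right (near) corners and long edges
q=np.array([(325,240),(332,309)]);print("tray right corners top",plane("wrist",q,.03,o).round(4).tolist())
# side flap edges / front corners
q=np.array([(258,165),(388,167)]);print("flap free corners",plane("wrist",q,.1325,o).round(4).tolist())
E
```

```text
handle ((0.5549071431159973, -0.027756500989198685), (0.09959279745817184, 0.013419689610600471), 10.059402465820312)
[310 172] [333 221]
knob ((0.5723876357078552, -0.12237328290939331), (0.020171117037534714, 0.04592340439558029), 7.887510299682617)
[ 0.57141016 -0.12175176] -90.62732148860847
yellow 59 [ 0.57312721 -0.11432035] ((0.5732607841491699, -0.11481442302465439), (0.01632481813430786, 0.0031697063241153955), 89.2881088256836)
tray right corners top [[0.5945, -0.2212, 0.03], [0.6292, -0.3382, 0.03]]
flap free corners [[0.5018, -0.1126, 0.1325], [0.6358, -0.0882, 0.1325]]
```

carry_out:
  motion:
    - {"claw": -1, "delta_pos": [-0.06, -0.065, 0], "roll": 0.187}
    - {"claw": -1, "delta_pos": [0, 0, 0.5], "roll": 0}
    - {"claw": -1, "delta_pos": [0, 0, 0.5], "roll": 0}
    - {"claw": -1, "delta_pos": [0, 0, 0.5], "roll": 0}
    - {"claw": -1, "delta_pos": [0, 0, 0.5], "roll": 0}
    - {"claw": -1, "delta_pos": [0, 0, 0.35], "roll": 0}
    - {"claw": -1, "delta_pos": [0, 0, 0.24], "roll": 0}
    - {"claw": 0, "delta_pos": [0, 0, 0], "roll": 0}
    - {"claw": 1, "delta_pos": [0, 0, 0], "roll": 0}
    - {"claw": 1, "delta_pos": [0, 0, 0], "roll": 0}
    - {"claw": 1, "delta_pos": [0, 0, 0], "roll": 0}
    - {"claw": 1, "delta_pos": [0, 0, 0], "roll": 0}
    - {"claw": 1, "delta_pos": [0, 0, 0], "roll": 0}
    - {"claw": 1, "delta_pos": [0, 0, 0], "roll": 0}
  squeeze: 25

```text
clock: 4.65
ee_pos: [0.5726, -0.1255, 0.3249]
eef_rot: [-2.213, -2.228, 0.0]
wrist_force: [-2.9, -0.0, 5.1]
opening: 0.159
```

The opening is about 13.5 mm, so the knob bar is gripped. Now I turn it.

carry_out:
  motion:
    - {"claw": 1, "delta_pos": [0, 0, 0], "roll": 0.16}
    - {"claw": 1, "delta_pos": [0, 0, 0], "roll": 0.16}
    - {"claw": 1, "delta_pos": [0, 0, 0], "roll": 0.16}
    - {"claw": 1, "delta_pos": [0, 0, 0], "roll": 0.16}
    - {"claw": 1, "delta_pos": [0, 0, 0], "roll": 0.16}
    - {"claw": 1, "delta_pos": [0, 0, 0], "roll": 0.16}
    - {"claw": 1, "delta_pos": [0, 0, 0], "roll": 0.16}
    - {"claw": 1, "delta_pos": [0, 0, 0], "roll": 0.16}
    - {"claw": 1, "delta_pos": [0, 0, 0], "roll": 0.05}
    - {"claw": 1, "delta_pos": [0, 0, 0], "roll": 0}
    - {"claw": 1, "delta_pos": [0, 0, 0], "roll": 0}

```text
clock: 6.02
ee_pos: [0.5717, -0.1248, 0.3249]
eef_rot: [-3.113, -0.388, 0.006]
wrist_force: [-7.3, 3.7, 11.2]
opening: 0.159
```

```bash
python3 - <<'E'
from h import *
o=telemetry.get_obs();M=R.from_rotvec(o["eef_rot"]).as_matrix();print(o["wrist_force"],o["wrist_torque"],o["opening"],np.degrees(np.arctan2(M[1,1],M[0,1])),M[:,0].round(3),o["joints"].round(2))
E
```

```text
[-7.3158115   3.68020418 11.21826977] [ 0.76390867  1.7674966  -0.01947249] 0.15948467826162657 -75.79595591819756 [ 0.969  0.245 -0.003] [-0.53  0.57  0.96  1.87 -0.55  1.   -0.66]
```

The jaw angle implies a clamp angle of about 1.50 rad, at its stop. I release, rise and go to the handle.

carry_out:
  motion:
    - {"claw": -1, "delta_pos": [0, 0, 0], "roll": 0}
    - {"claw": -1, "delta_pos": [0, 0, 0], "roll": 0}
    - {"claw": -1, "delta_pos": [0, 0, 0], "roll": 0}
    - {"claw": -1, "delta_pos": [0, 0, 0], "roll": 0}
    - {"claw": -1, "delta_pos": [0, 0, -0.5], "roll": 0.068}
    - {"claw": -1, "delta_pos": [0, 0, -0.5], "roll": 0}
    - {"claw": -1, "delta_pos": [0, 0, -0.5], "roll": 0}
    - {"claw": -1, "delta_pos": [0.02, -0.55, 0], "roll": 0}
    - {"claw": -1, "delta_pos": [0, -0.55, 0], "roll": 0}
    - {"claw": -1, "delta_pos": [0, -0.57, 0], "roll": 0}
    - {"claw": -1, "delta_pos": [0, 0, 0], "roll": 0}
    - {"claw": -1, "delta_pos": [0, 0, 0], "roll": 0}

```text
clock: 7.52
ee_pos: [0.5561, -0.027, 0.4144]
eef_rot: [3.128, 0.281, 0.001]
wrist_force: [-0.3, -0.1, 0.3]
opening: 0.999
```

```bash
python3 - <<'E'
from h import *
o=telemetry.get_obs();im=viewer.snapshot("wrist");np.save("w2.npy",o);print(o["ee_pos"],o["wrist_force"])
cv2.imwrite("pics/w2.png",im[:,:,::-1])
M=R.from_rotvec(o["eef_rot"]).as_matrix();print(M[:,0].round(3),M[:,1].round(3))
p,a=blob(im,(100,20,540,300),red);print(a,p.min(0),p.max(0))
w=plane("wrist",p,.184,o)[:,:2];r=cv2.minAreaRect(w.astype(np.float32));print("handle",r)
E
```

```text
[ 0.55614518 -0.02701545  0.4144235 ] [-0.28017427 -0.0502312   0.29158762]
[0.984 0.178 0.   ] [ 0.178 -0.984  0.001]
2212 [315 144] [331 285]
handle ((0.5572288036346436, -0.025943202897906303), (0.10210400074720383, 0.010990425944328308), 9.748626708984375)
```

View pics/w2.png

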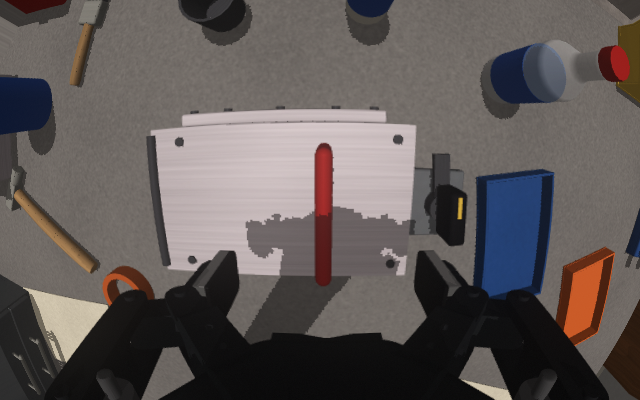

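The clamp's tongue is aside at (440,185) and the handle lies between the open fingers at (323,215). I descend and grip it.

carry_out:
  motion:
    - {"claw": -1, "delta_pos": [0.02, -0.02, 0.5], "roll": 0}
    - {"claw": -1, "delta_pos": [0, 0, 0.5], "roll": 0}
    - {"claw": -1, "delta_pos": [0, 0, 0.33], "roll": 0}
    - {"claw": 0, "delta_pos": [0, 0, 0], "roll": 0}
    - {"claw": 1, "delta_pos": [0, 0, 0], "roll": 0}
    - {"claw": 1, "delta_pos": [0, 0, 0], "roll": 0}
    - {"claw": 1, "delta_pos": [0, 0, 0], "roll": 0}
    - {"claw": 1, "delta_pos": [0, 0, 0], "roll": 0}
    - {"claw": 1, "delta_pos": [0, 0, 0], "roll": 0}
    - {"claw": 1, "delta_pos": [0, 0, 0], "roll": 0}
  squeeze: 30

```text
clock: 8.82
ee_pos: [0.5574, -0.0248, 0.3351]
eef_rot: [-3.128, -0.282, -0.001]
wrist_force: [-1.5, 1.4, 6.3]
opening: 0.125
```

```bash
python3 - <<'E'
import numpy as np
t=np.linspace(0,1.45,21);X=-155*np.cos(t)+49*np.sin(t);Z=155*np.sin(t)+49*np.cos(t)
for a,b,c in zip(t[1:],np.diff(X)/60,np.diff(Z)/60): print(round(a,2),'y',round(-b,2),'z',round(-c,2))
E
```

```text
0.07 y -0.07 z -0.18
0.14 y -0.08 z -0.18
0.22 y -0.09 z -0.17
0.29 y -0.1 z -0.17
0.36 y -0.12 z -0.16
0.43 y -0.13 z -0.15
0.51 y -0.14 z -0.14
0.58 y -0.15 z -0.13
0.65 y -0.16 z -0.12
0.72 y -0.16 z -0.11
0.8 y -0.17 z -0.09
0.87 y -0.18 z -0.08
0.94 y -0.18 z -0.07
1.01 y -0.19 z -0.06
1.09 y -0.19 z -0.04
1.16 y -0.19 z -0.03
1.23 y -0.2 z -0.01
1.3 y -0.2 z 0.0
1.38 y -0.2 z 0.02
1.45 y -0.19 z 0.03
```

carry_out:
  motion:
    - {"claw": 1, "delta_pos": [0, -0.07, -0.18], "roll": 0}
    - {"claw": 1, "delta_pos": [0, -0.08, -0.18], "roll": 0}
    - {"claw": 1, "delta_pos": [0, -0.09, -0.17], "roll": 0}
    - {"claw": 1, "delta_pos": [0, -0.1, -0.17], "roll": 0}
    - {"claw": 1, "delta_pos": [0, -0.12, -0.16], "roll": 0}
    - {"claw": 1, "delta_pos": [0, -0.13, -0.15], "roll": 0}
    - {"claw": 1, "delta_pos": [0, -0.14, -0.14], "roll": 0}
    - {"claw": 1, "delta_pos": [0, -0.15, -0.13], "roll": 0}

```text
clock: 9.82
ee_pos: [0.5481, 0.0251, 0.4132]
eef_rot: [3.125, 0.279, 0.006]
wrist_force: [5.1, -5.5, -0.8]
opening: 0.123
```

carry_out:
  motion:
    - {"claw": 1, "delta_pos": [0, -0.16, -0.12], "roll": 0}
    - {"claw": 1, "delta_pos": [0, -0.16, -0.11], "roll": 0}
    - {"claw": 1, "delta_pos": [0, -0.17, -0.09], "roll": 0}
    - {"claw": 1, "delta_pos": [0, -0.18, -0.08], "roll": 0}
    - {"claw": 1, "delta_pos": [0, -0.18, -0.07], "roll": 0}
    - {"claw": 1, "delta_pos": [0, -0.19, -0.06], "roll": 0}

```text
clock: 10.58
ee_pos: [0.5375, 0.0846, 0.4467]
eef_rot: [3.124, 0.276, 0.009]
wrist_force: [1.9, -8.7, 7.6]
opening: 0.124
```

carry_out:
  motion:
    - {"claw": 1, "delta_pos": [0, -0.19, -0.04], "roll": 0}
    - {"claw": 1, "delta_pos": [0, -0.19, -0.03], "roll": 0}
    - {"claw": 1, "delta_pos": [0, -0.2, -0.01], "roll": 0}
    - {"claw": 1, "delta_pos": [0, -0.2, 0], "roll": 0}
    - {"claw": 1, "delta_pos": [0, -0.2, 0.02], "roll": 0}
    - {"claw": 1, "delta_pos": [0, -0.19, 0.03], "roll": 0}
    - {"claw": 1, "delta_pos": [0, 0, 0], "roll": 0}
    - {"claw": 1, "delta_pos": [0, 0, 0], "roll": 0}

```text
clock: 11.58
ee_pos: [0.5258, 0.1521, 0.4491]
eef_rot: [3.118, 0.278, 0.009]
wrist_force: [0.8, -10.9, 15.0]
opening: 0.126
```

```bash
python3 - <<'E'
from h import *
o=telemetry.get_obs();im=viewer.snapshot("scene");print(o["wrist_force"],o["wrist_torque"],o["joints"].round(2))
cv2.imwrite("pics/s3.png",cv2.resize(im[120:270,240:440,::-1],None,fx=4,fy=4,interpolation=cv2.INTER_CUBIC))
E
```

```text
[  0.75558782 -10.90433183  14.96938361] [-4.46993907 -0.47214027 -0.01057096] [-1.25  0.39  1.18  1.83 -0.37  1.18 -1.35]
```

View pics/s3.png

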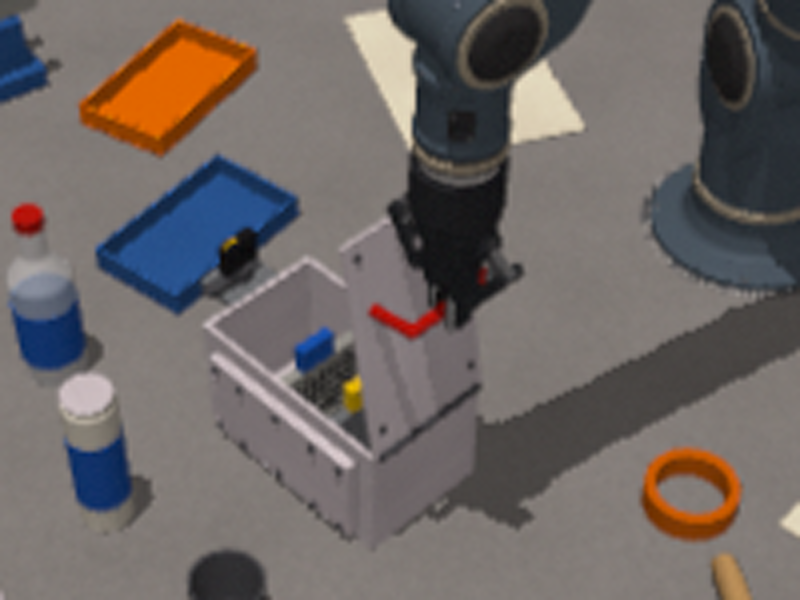

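The flap stands open at roughly 1.42 rad. The blue tab is in the slot nearer the knob (x = -34 mm). I open the fingers slightly and rise clear.

carry_out:
  motion:
    - {"claw": 0.3, "delta_pos": [0, 0, 0], "roll": 0}
    - {"claw": 0.3, "delta_pos": [0, 0, 0], "roll": 0}
    - {"claw": 0.3, "delta_pos": [0, 0, 0], "roll": 0}
    - {"claw": 0.3, "delta_pos": [0, 0, -0.1], "roll": 0}
    - {"claw": 0.3, "delta_pos": [0, 0, -0.2], "roll": 0}
    - {"claw": 0.3, "delta_pos": [0, 0, -0.4], "roll": 0}
    - {"claw": 0.3, "delta_pos": [0, 0, -0.6], "roll": 0}
    - {"claw": 0.3, "delta_pos": [0, 0, -0.6], "roll": 0}
    - {"claw": 0.3, "delta_pos": [0, 0, -0.6], "roll": 0}
    - {"claw": 0.3, "delta_pos": [0, 0, 0], "roll": 0}

```text
clock: 12.88
ee_pos: [0.5245, 0.1565, 0.5983]
eef_rot: [-3.127, -0.282, -0.009]
wrist_force: [-0.6, -0.8, -0.8]
opening: 0.35
```

carry_out:
  motion:
    - {"claw": 0.3, "delta_pos": [0, 0.6, 0], "roll": 0}
    - {"claw": 0.3, "delta_pos": [0, 0.6, 0], "roll": 0}
    - {"claw": 0.3, "delta_pos": [0, 0.6, 0], "roll": 0}
    - {"claw": 0.3, "delta_pos": [0, 0.6, 0], "roll": 0}
    - {"claw": 0.3, "delta_pos": [0, 0.59, 0], "roll": 0}
    - {"claw": 0.3, "delta_pos": [0, 0, 0.6], "roll": 0}
    - {"claw": 0.3, "delta_pos": [0, 0, 0.6], "roll": 0}
    - {"claw": 0.3, "delta_pos": [0, 0, 0.6], "roll": 0}
    - {"claw": 0.3, "delta_pos": [0, 0, 0.5], "roll": 0}
    - {"claw": 0.3, "delta_pos": [0, 0, 0], "roll": 0}
    - {"claw": 0.3, "delta_pos": [0, 0, 0], "roll": 0}

```text
clock: 14.25
ee_pos: [0.5564, -0.0193, 0.4579]
eef_rot: [3.129, 0.282, 0.002]
wrist_force: [-0.0, -0.3, -0.4]
opening: 0.351
```

```bash
python3 - <<'E'
from h import *
o=telemetry.get_obs();im=viewer.snapshot("wrist");np.save("w4.npy",o);print(o["ee_pos"],o["wrist_force"],o["opening"])
cv2.imwrite("pics/w4.png",im[:,:,::-1])
M=R.from_rotvec(o["eef_rot"]).as_matrix();print(M[:,0].round(3),M[:,1].round(3))
print("pred tab",proj("wrist",(.555,-.0205,.12),o))
p,a=blob(im,(270,120,380,330),blue);print(a,p.min(0),p.max(0))
w=plane("wrist",p,.12,o)[:,:2];print("tab",cv2.minAreaRect(w.astype(np.float32)))
E
```

```text
[ 0.55635532 -0.01932032  0.45793143] [-0.01307043 -0.32679278 -0.41863891] 0.35086954702508016
[0.984 0.179 0.001] [ 0.179 -0.984  0.   ]
pred tab [[325.76631382 189.68833815]]
432 [321 169] [331 209]
tab ((0.5554616451263428, -0.02069319412112236), (0.04175218194723129, 0.010253909043967724), 10.113797187805176)
```

View pics/w4.png

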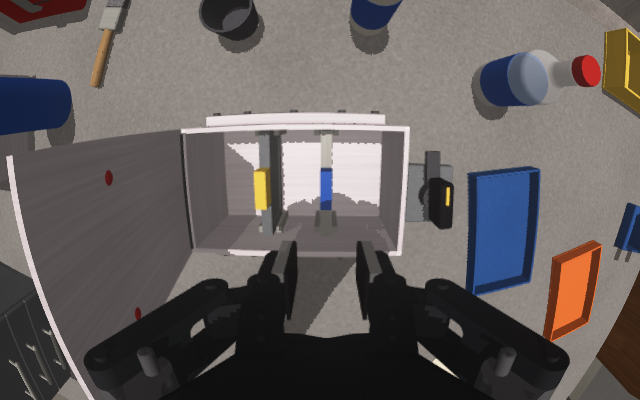

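The blue tab is at (326,189), within 1 mm of plan. The blank is at (262,190), well clear. I descend and grip.

carry_out:
  motion:
    - {"claw": 0.3, "delta_pos": [-0.02, 0.02, 0.5], "roll": 0}
    - {"claw": 0.3, "delta_pos": [0, 0, 0.6], "roll": 0}
    - {"claw": 0.3, "delta_pos": [0, 0, 0.6], "roll": 0}
    - {"claw": 0.3, "delta_pos": [0, 0, 0.6], "roll": 0}
    - {"claw": 0.3, "delta_pos": [0, 0, 0.5], "roll": 0}
    - {"claw": 0.3, "delta_pos": [0, 0, 0.4], "roll": 0}
    - {"claw": 0.3, "delta_pos": [0, 0, 0], "roll": 0}
    - {"claw": 1, "delta_pos": [0, 0, 0], "roll": 0}
    - {"claw": 1, "delta_pos": [0, 0, 0], "roll": 0}
    - {"claw": 1, "delta_pos": [0, 0, 0], "roll": 0}
    - {"claw": 1, "delta_pos": [0, 0, 0], "roll": 0}
    - {"claw": 1, "delta_pos": [0, 0, 0], "roll": 0}
    - {"claw": 1, "delta_pos": [0, 0, 0], "roll": 0}
  squeeze: 50

```text
clock: 15.92
ee_pos: [0.556, -0.0205, 0.2665]
eef_rot: [-3.128, -0.283, -0.005]
wrist_force: [0.0, 0.1, 6.8]
opening: 0.13
```

carry_out:
  motion:
    - {"claw": 1, "delta_pos": [0, 0, -0.1], "roll": 0}
    - {"claw": 1, "delta_pos": [0, 0, -0.2], "roll": 0}
    - {"claw": 1, "delta_pos": [0, 0, -0.3], "roll": 0}
    - {"claw": 1, "delta_pos": [0, 0, 0], "roll": 0}

```text
clock: 16.42
ee_pos: [0.5556, -0.0207, 0.3027]
eef_rot: [-3.129, -0.282, -0.006]
wrist_force: [0.5, 0.6, -2.9]
opening: 0.134
```

The plate is held, with about 3 N of weight on the wrist. I lift it clear of the rim and knob, and refine the tray from the last wrist view.

carry_out:
  motion:
    - {"claw": 1, "delta_pos": [0, 0, -0.4], "roll": 0}
    - {"claw": 1, "delta_pos": [0, 0, -0.4], "roll": 0}
    - {"claw": 1, "delta_pos": [0, 0, -0.4], "roll": 0}
    - {"claw": 1, "delta_pos": [0, 0, -0.4], "roll": 0}
    - {"claw": 1, "delta_pos": [0, 0, -0.4], "roll": 0}
    - {"claw": 1, "delta_pos": [0, 0, -0.4], "roll": 0}
    - {"claw": 1, "delta_pos": [0, 0, -0.4], "roll": 0}
    - {"claw": 1, "delta_pos": [0, 0, -0.3], "roll": 0}
    - {"claw": 1, "delta_pos": [0, 0, 0], "roll": 0}

```text
clock: 17.55
ee_pos: [0.5552, -0.0207, 0.4878]
eef_rot: [-3.129, -0.282, -0.003]
wrist_force: [0.2, 0.1, -2.9]
opening: 0.125
```

```bash
python3 - <<'E'
from h import *
o=np.load("w4.npy",allow_pickle=True).item();im=cv2.imread("pics/w4.png")[:,:,::-1].copy()
p,a=blob(im,(462,155,545,305),blue);q=cv2.approxPolyDP(cv2.convexHull(p.astype(np.int32)),6,True)[:,0];print(q.tolist())
w=plane("wrist",q,.03,o)[:,:2];print(w.round(3).tolist())
r=cv2.minAreaRect(plane("wrist",p,.03,o)[:,:2].astype(np.float32));print(r)
print(telemetry.get_obs()["wrist_force"],telemetry.get_obs()["ee_pos"])
E
```

```text
[[539, 169], [529, 281], [473, 294], [466, 288], [468, 174]]
[[0.63, -0.341], [0.443, -0.401], [0.41, -0.291], [0.42, -0.273], [0.595, -0.215]]
((0.5189659595489502, -0.3090764880180359), (0.20462338626384735, 0.132353276014328), 17.875261306762695)
[ 0.18360421  0.10463903 -2.85387637] [ 0.55522518 -0.0207397   0.48777829]
```

carry_out:
  motion:
    - {"claw": 1, "delta_pos": [0, 0, 0], "roll": -0.137}
    - {"claw": 1, "delta_pos": [-0.105, 0.236, 0], "roll": 0}
    - {"claw": 1, "delta_pos": [-0.205, 0.436, 0], "roll": 0}
    - {"claw": 1, "delta_pos": [-0.205, 0.436, 0], "roll": 0}
    - {"claw": 1, "delta_pos": [-0.205, 0.436, 0], "roll": 0}
    - {"claw": 1, "delta_pos": [-0.205, 0.436, 0], "roll": 0}
    - {"claw": 1, "delta_pos": [-0.205, 0.436, 0], "roll": 0}
    - {"claw": 1, "delta_pos": [-0.205, 0.436, 0], "roll": 0}
    - {"claw": 1, "delta_pos": [-0.205, 0.436, 0], "roll": 0}
    - {"claw": 1, "delta_pos": [-0.205, 0.436, 0], "roll": 0}
    - {"claw": 1, "delta_pos": [-0.205, 0.436, 0], "roll": 0}
    - {"claw": 1, "delta_pos": [-0.1, 0.2, 0], "roll": 0}
    - {"claw": 1, "delta_pos": [0, 0, 0.2], "roll": 0}
    - {"claw": 1, "delta_pos": [0, 0, 0.4], "roll": 0}
    - {"claw": 1, "delta_pos": [0, 0, 0.4], "roll": 0}
    - {"claw": 1, "delta_pos": [0, 0, 0.3], "roll": 0}
    - {"claw": 1, "delta_pos": [0, 0, 0.2], "roll": 0}
    - {"claw": 1, "delta_pos": [0, 0, 0], "roll": 0}
    - {"claw": 1, "delta_pos": [0, 0, 0], "roll": 0}
    - {"claw": 1, "delta_pos": [0, 0, 0], "roll": 0}

```text
clock: 20.05
ee_pos: [0.5198, -0.3077, 0.3977]
eef_rot: [3.102, 0.495, 0.002]
wrist_force: [0.6, -0.0, -1.8]
opening: 0.129
```

```bash
python3 - <<'E'
from h import *
o=telemetry.get_obs();M=R.from_rotvec(o["eef_rot"]).as_matrix();print(o["ee_pos"],np.degrees(np.arctan2(M[1,0],M[0,0])),np.degrees(np.arccos(-M[2,2])),o["wrist_force"],o["opening"],abs(o["dq"]).max())
a=viewer.snapshot("scene")[120:270,220:420];b=viewer.snapshot("side")[110:260,230:430]
cv2.imwrite("pics/f.png",cv2.resize(np.hstack([a,b])[:,:,::-1],None,fx=2,fy=2,interpolation=cv2.INTER_CUBIC))
E
```

```text
[ 0.5198166  -0.3076576   0.39767974] 18.14597919857457 0.08858477671738546 [ 0.6178515  -0.04691854 -1.81560505] 0.12880735886079198 0.0025954113226544207
```

View pics/f.png

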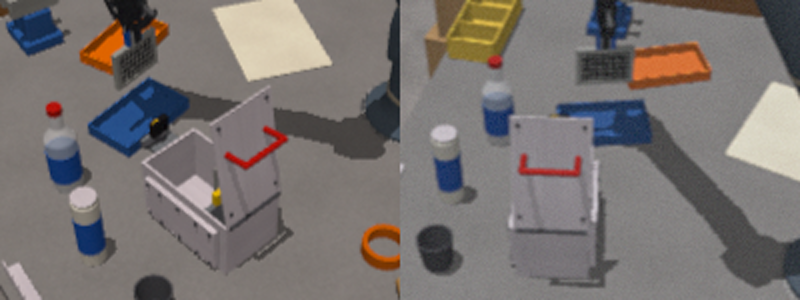

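The plate hangs upright and still over the blue tray, seen at (135,58) in the left half. The flap is open, the yellow tab is still in the box and the bystanders look untouched. I hand the job in.

```bash
python3 -c "
from rig import finish_job
print(finish_job())"
```

```text
the job is handed in; nothing more can be done
None
```

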